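# Put the torch on charge from its safety hook

### The job

Take the torch off its safety hook: it hangs with its crossbar trapped under the two hook noses by a sprung keeper behind it, so press it straight back against the keeper until the crossbar is clear of the noses, then lift it off. Stand it head down in the round cradle of the charger, lowering it in rather than dropping it, and when it stands there let go of it and turn the charger's knob clockwise to its end stop. Leave the other things on the bench where they are.

Things in the scene. Friction and masses are not known exactly. Their poses are not given: they have to be found in the camera images.
- hook: Safety hook stand, fixed: steel base 150 x 130 x 8 mm; upright plate 90 mm wide, front face at x +18, top at z 145 mm; from it two hook arms 10 mm thick run forward (-x) at y +-32 mm, 54 mm free between them, bed (arm top) at z 125. Front ends turn up into noses (x -75 to -65) with lips over the bed back to x -46, z 141 to 151 mm. Origin on the bench, z up; yaw varies, noses to the robot.
- hook_bed (a point): Midway between the two hook arms at bed height, under the crossbar's middle when the torch hangs home (hook frame [-57, 0, 125] mm); axes as hook. The way out is upwards between lips and upright plate: the crossbar must first be behind the lips.
- keeper (a joint): Travel of the sprung keeper in m: 0 at rest (forward) to 0.030 fully back (+x of the hook). White pad 26 mm wide, 20 mm high, between the arms, touching the back of the torch's sleeve. Light spring, 1 N at rest, 2.2 N fully back; returns by itself. The crossbar is behind the lips when the torch has gone back 19 mm or more; 25 to 28 mm is a good push.
- keeper_pad (a point): Centre of the front face of the keeper's pad, 128 mm above the bench (moves with the keeper); axes as hook
- lamp: Torch, 149 mm long, 0.2 to 0.3 kg, head down. Origin: centre of the head's flat end (underside), z up. Head 35 mm diameter, z 0 to 47; grey sleeve 40 mm diameter, z 40 to 85; steel crossbar 92 mm along y, 16 mm wide in x, z 65 to 75; round barrel 26 mm diameter above, z 85 to 149 mm. Hangs with the crossbar on the beds, origin 60 mm above the bench, axes along the hook's.
- lamp_grip (a point): Point on the torch's axis 120 mm above its origin, on the barrel: grip here; fingertips over 25 mm lower would touch lips or sleeve. Axes as lamp. After the push back, raise the torch 26 mm or more so that the crossbar clears the lips; then it may go on up or come forward between the arms.
- charger: Charger, fixed: grey housing 110 (x) x 235 (y) x 30 mm high, origin at the centre of its underside, z up, yaw varies. On top at y +65 mm a black round cradle, 62 mm outer and 50 mm inner diameter, floor at z 34, rim at z 64 mm; at y -70 mm the knob.
- cradle_floor (a point): centre of the inner floor of the cradle (charger frame [0, 65, 34] mm), where the torch's head must stand; axes as charger
- knob (a joint): Angle of the charger's knob in rad, 0 to 1.7, growing clockwise seen from above; 1.7 is the end stop to reach. Starts between 0.3 and 0.8, stays where it is left, turns with about 0.03 N m.
- knob_grip (a point): Grip point of the knob, on its axis, 67 mm above the bench. The grip is an upright bar 14 mm thick (this point's y), 42 mm long (its x), 32 mm high, its top 7 mm above this point, on a disc of 44 mm diameter whose top is 23 mm below it. Axes turn with the knob, z up; a white line on top marks the -x end.
- sanding_block: brown sanding block lying on the bench, 61 x 112 x 34 mm, leave alone; origin at the centre of its underside
- wrench_17: steel spanner lying on the bench, 198 mm long, leave alone; origin at its middle, underside
- masking_tape: roll of masking tape lying flat, 109 mm diameter, 24 mm high, leave alone; origin at its centre, underside
Things that resemble listed ones, but are neither listed nor needed, are in the scene too. What is meant by the lamp is not yellow, and is the larger of those in its own colour.

How it is judged:
By the outcome, as a careful person would: the job done as asked, in the order asked, and still so for the second after the job is handed in, with the robot touching nothing.
It also fails if it takes over 48 s, if anything falls off the work surface, if the arm or the gripper's body presses on something with over 40 N, if the wrist force passes 120 N, or if a joint passes its speed limit or range.

### The arm

A 6-joint arm with a two-finger parallel gripper is mounted at the origin on a cart in front of the work surface, level with it; the furniture and walls round the work are solid. World frame = base frame: x ahead of the robot, y to its left, z up, the work surface at z = 0. Lengths are in m, angles in rad, forces in N, time in s.
With the tool pointing down it reaches from about 0.35 to 0.875 m from the base axis. Payload 15.5 kg.
Tool frame: the origin (TCP) lies at the very end of the fingers, on their centre line; the grasp point (between the pads) lies 19 mm behind it (robot.grip_depth is the distance from the TCP to the grasp point, in m); z points along the fingers, y is the line along which they close (so a half turn about z gives the same grasp; the last joint's range is limited). The gripper opens to 85 mm and grips with 20 to 120 N. Pads are 22 mm wide; open, the fingers measure 114 mm over their backs; the gripper's body (76 mm by 85 mm) begins 54 mm behind the grasp point. The pads swing forward as they close: fully open they stand 13 mm farther back than shut.
Start: joints at [1.149, 0.494, 1.345, -0, 1.302, -0.096], TCP at [0.201, 0.592, 0.231] pointing down, gripper open.
Joint ranges: [-2.91, 2.91], [-0.82, 2.16], [0.22, 2.67], [-1.22, 4.37], [0.12, 2.79], [-3.08, 3.08]. Speed limits (rad/s): [1.89, 1.89, 2.57, 3.01, 3.01, 3.01].

### API

Orientations are given as [roll, pitch, yaw] about the fixed x, y, z axes, in that order (R = Rz(yaw) Ry(pitch) Rx(roll)).
In Python, from rig import robot gives the robot as it stands.
- The arm moves only by the tool send_rows, never from a script. Its argument "series" is text: rows parted by semicolons, each of 7 numbers parted by spaces: the shift along the tool's x, y, z in mm, then the turn, a rotation vector about the tool's x, y, z in rad, then the finger opening in mm, from 0 to 85.4. In form: x y z ax ay az fingers; .... A call has 1 to 12 rows; each row is the pose to reach, as a shift and turn from the pose commanded when the call began, along the tool's axes at that moment; what a row does not reach only later rows make up. A row lasts 1/10 s, in which the tool goes at most 50 mm and 8.59 degrees, less where a joint would pass 70% of its speed; a pose out of reach is approached as far as the arm can. A call with a gripper value outside its range is refused whole. The fingers move at their own pace and stop on an object; "squeeze" is the grip in N (left out, the last holds). Time passes only in rows, so rows that repeat a pose let the fingers close. It gives the time, the measured TCP pose, the force, the opening and the grip force at its end, in the units of the state.
- robot.read_state(): the state, without advancing time (a new reading comes with each control period).
- robot.get_image(name): name is "scene" or "top" or "wrist"; returns the picture (480x640x3 uint8, red, green, blue); there is no depth.
- robot.camera_params(name): a dict with "fx", "fy", "cx", "cy" (pixels), "camera_from_world" (4x4, takes a point from world to camera coordinates). Camera axes: x right, y down, z forward; pixel columns grow to the right and rows downward; lengths in m; the calibration is good to about 2 mm. A picture is of the moment at which its call begins: read the wrist's pose just before it. camera_params takes no time and is no camera call; for the wrist camera it gives the pose at the moment of the call.
- robot.finish_job(): hands the job in; it is judged then, once.
The state is a dict: "clock": time; "joint_pos": joint angles; "qvel": joint speeds; "joint_efforts": joint torques, N m; "eef_pos": TCP position; "tool_rot": TCP orientation; "wrist_force": force on the tool from outside, world axes, zero at the start; "ft_torque": the same for the moment, N m; "grip_width": finger opening in m; "grasp_force": force on a finger pad.
Only numpy, scipy, OpenCV 4.12 (cv2) and the standard library are available. Lean on these libraries where they do the work, as an engineer would, in place of code of your own. Each camera call takes 0.05 s, during which the arm holds its last target. There are 200 camera calls.

## Working session

There is one attempt and no reset: what is moved stays moved. The work goes in short steps, Python scripts to look and compute and a tool call to move; the robot and the scene stay as the last step left them, time stands still between calls to the robot, and variables do not carry over. Pictures are saved under pics/ and viewed, at most 10 in all, crops included, and the job is handed in when it is done.

Besides the shell and the picture viewer there is one more tool, called after "Request:" as name(argument=value, ...), one argument or row to a line, values as JSON. send_rows: Moves the arm, as the interface text tells. Its arguments: {"type":"object","properties":{"series":{"type":"string"},"squeeze":{"type":"number"}},"required":["series"]}

```bash
mkdir -p pics; cat > h.py <<'E'
import numpy as np,cv2
from rig import robot
def save(name,fn):
    p=robot.camera_params(name); im=robot.get_image(name); np.savez('pics/'+fn+'.npz',im=im,M=p['camera_from_world'],k=[p['fx'],p['fy'],p['cx'],p['cy']])
    cv2.imwrite('pics/'+fn+'.png',im[:,:,::-1]); return im
def load(fn):
    d=np.load('pics/'+fn+'.npz'); return d['im'],d['M'],d['k']
def ray(M,k,u,v):
    R,t=M[:3,:3],M[:3,3]; d=R.T@np.array([(u-k[2])/k[0],(v-k[3])/k[1],1]); return -R.T@t,d
def onz(M,k,u,v,z):
    o,d=ray(M,k,u,v); return o+d*(z-o[2])/d[2]
def proj(M,k,P):
    q=M[:3,:3]@np.array(P)+M[:3,3]; return np.array([k[0]*q[0]/q[2]+k[2],k[1]*q[1]/q[2]+k[3]])
E
python3 - <<'E'
from h import *
a=save('scene','scene0');b=save('top','top0')
print(robot.read_state())
for n in('scene','top'):
    p=robot.camera_params(n);M=np.array(p['camera_from_world']);print(n,-M[:3,:3].T@M[:3,3],p['fx'])
E
```

```text
{'clock': 0.1, 'joint_pos': array([ 1.14847532e+00,  4.94148544e-01,  1.34602259e+00, -2.18689299e-05,
        1.30251213e+00, -9.55065232e-02]), 'qvel': array([-0.00076712, -0.00140866, -0.0012021 , -0.00034605, -0.00029834,
        0.00044189]), 'joint_efforts': array([ 2.18162386e-03, -8.83590245e+01, -3.84563470e+01,  2.65000335e-04,
        5.21617272e-03, -5.77904939e-05]), 'eef_pos': array([0.20052467, 0.59163736, 0.23075857]), 'tool_rot': array([-3.14050501e+00, -8.30176495e-05,  2.81478393e+00]), 'wrist_force': array([ 0.50395646,  0.20467647, -0.10977813]), 'ft_torque': array([-0.02350781,  0.0359937 , -0.01782702]), 'grasp_force': 0.0, 'grip_width': 0.08552575592626951}
scene [-0.22130642 -0.4786457   0.88075742] 484.2705290343692
top [ 2.43103416e-01 -1.27970739e-03  1.35028712e+00] 467.51800703313
```

View pics/scene0.png

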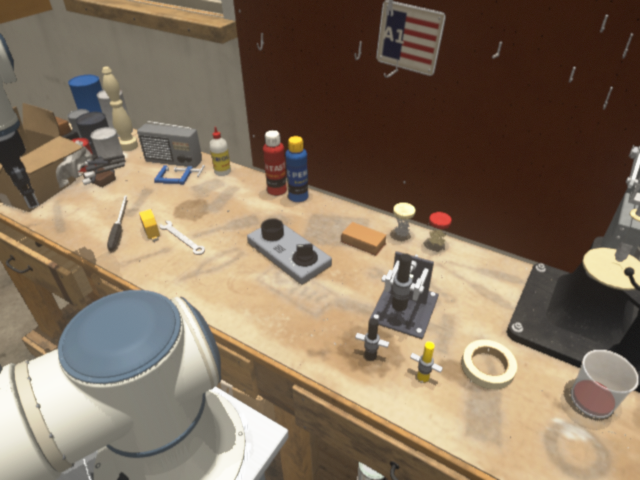

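View pics/top0.png

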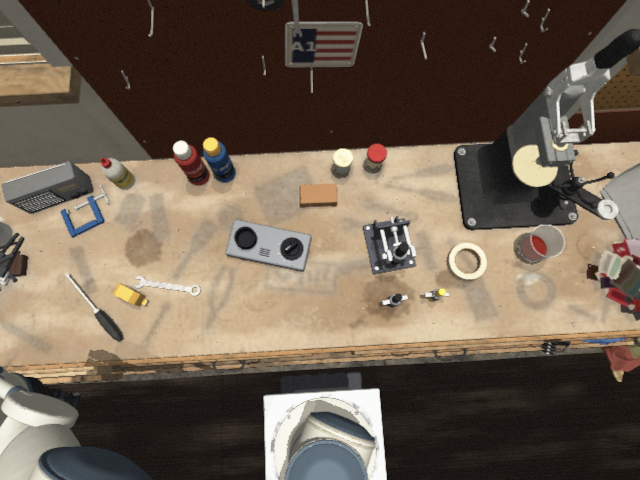

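Two dark torches: one hanging on the hook (scene 402,285; top 400,250) and one standing free (scene 372,340; top 395,300). There is also a yellow one (scene 427,360). The hanging dark one should be the lamp, being larger and not yellow. I'll confirm that in a crop.

```bash
python3 - <<'E'
from h import *
s=load('scene0')[0];t=load('top0')[0]
A=cv2.resize(s[235:395,340:470],(400,492),interpolation=cv2.INTER_CUBIC)
B=cv2.resize(t[205:315,350:460],(400,400),interpolation=cv2.INTER_CUBIC)
C=cv2.resize(t[210:280,220:320],(400,200)) if 0 else cv2.resize(t[215:275,220:320],(333,200),interpolation=cv2.INTER_CUBIC)
o=np.zeros((600,800,3),np.uint8);o[:492,:400]=A;o[:400,400:]=B;o[400:,400:733]=C
cv2.imwrite('pics/crop1.png',o[:,:,::-1])
im,M,k=load('top0')
for n,u,v,z in[('hook',390,245,0.0),('lamptop',402,250,.209),('crad',246,238,.064),('knob',291,248,.074),('ch',269,246,.03)]:print(n,onz(M,k,u,v,z))
E
```

```text
hook [ 0.55012422 -0.22941495  0.        ]
lamptop [ 0.48806602 -0.22287014  0.209     ]
crad [0.57944117 0.18741103 0.064     ]
knob [0.54067522 0.0607326  0.074     ]
ch [0.56055363 0.12629381 0.03      ]
```

View pics/crop1.png

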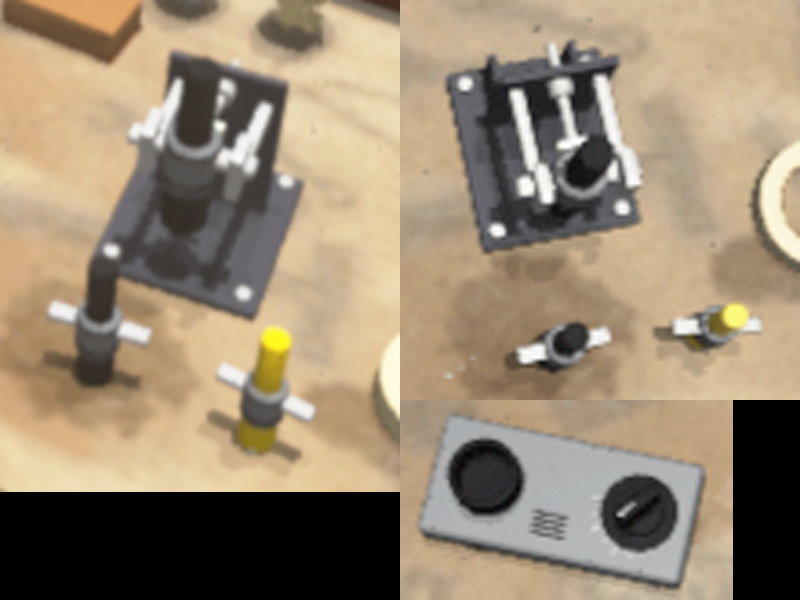

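The crop confirms it. The hanging dark torch is clearly thicker and longer than the free-standing dark one, so it is the lamp. The white keeper pad sits behind its sleeve. The cradle is at the left end of the charger, and the knob at the right has its white line pointing lower-left. Next I move up for a close look, passing over the charger.

```bash
cat >> h.py <<'E'
from scipy.spatial.transform import Rotation as Ro
def go(p,yclose=None,frm=None):
    """print tool-frame shift (mm)/rotvec to reach TCP p pointing down, finger line at world angle yclose (rad, mod pi)"""
    s=robot.read_state(); R=Ro.from_euler('xyz',s['tool_rot']); 
    d=R.inv().apply(np.array(p)-s['eef_pos'])*1000
    y=R.as_matrix()[:,1]; cur=np.arctan2(y[1],y[0])
    c=cur if yclose is None else yclose
    c=cur+(c-cur+np.pi/2)%np.pi-np.pi/2
    Z=np.array([0,0,-1.]);Y=np.array([np.cos(c),np.sin(c),0]);X=np.cross(Y,Z)
    T=Ro.from_matrix(np.c_[X,Y,Z]); print('shift',d.round(1),'rot',(R.inv()*T).as_rotvec().round(4),'fingerang',round(cur,3),'q1,q6',s['joint_pos'][[0,5]].round(2),'clock',s['clock'])
E
python3 - <<'E'
from h import *
p=robot.camera_params('wrist');M=np.array(p['camera_from_world']);s=robot.read_state()
R=Ro.from_euler('xyz',s['tool_rot']).as_matrix()
print('cam pos in tool',R.T@(-M[:3,:3].T@M[:3,3]-s['eef_pos']),'axis in tool',R.T@M[:3,:3].T,p['fx'])
im,M,k=load('top0')
f=lambda u,v:(350+(u-400)/3.636,205+v/3.636)
B=[onz(M,k,*f(*q),.01)[:2] for q in[(497,230),(622,208),(465,85)]]
d=B[0]-B[1];print(B,'hook yaw',np.arctan2(-d[0],d[1]))
g=lambda u,v:(220+(u-400)/3.33,215+(v-400)/3.33)
C=onz(M,k,*g(485,476),.064);K=onz(M,k,*g(639,512),.044);d=C-K;print(C,K,'ch yaw',np.arctan2(-d[0],d[1]))
go((.46,.12,.36),np.pi/2+.2)
E
```

```text
cam pos in tool [ 6.67681703e-02  8.04678482e-05 -1.42613497e-01] axis in tool [[ 2.20647054e-04 -9.65140067e-01 -2.61733837e-01]
 [ 9.99999711e-01  4.03524692e-04 -6.44971472e-04]
 [ 7.28103876e-04 -2.61733619e-01  9.65139877e-01]] 332.5157580420681
[array([ 0.48082139, -0.18242274]), array([ 0.49289216, -0.28421699]), array([ 0.60222462, -0.16686151])] hook yaw 0.11802894443985633
[0.58003743 0.18874473 0.064     ] [0.5456817  0.06006261 0.044     ] ch yaw -0.26089621021322495
shift [-397.1 -363.5 -128.9] rot [-1.000e-03 -4.000e-04 -5.268e-01] fingerang 1.244 q1,q6 [ 1.15 -0.1 ] clock 0.1
```

Request:
send_rows(
  series="-100 -90 -129 0 0 -0.12 85; -397 -363 -129 0 0 -0.53 85; -397 -363 -129 0 0 -0.53 85; -397 -363 -129 0 0 -0.53 85; -397 -363 -129 0 0 -0.53 85; -397 -363 -129 0 0 -0.53 85; -397 -363 -129 0 0 -0.53 85; -397 -363 -129 0 0 -0.53 85; -397 -363 -129 0 0 -0.53 85; -397 -363 -129 0 0 -0.53 85; -397 -363 -129 0 0 -0.53 85; -397 -363 -129 0 0 -0.53 85",
)

```text
clock: 1.3
eef_pos: [0.4618, 0.1172, 0.3609]
tool_rot: [-3.141, 0.001, -2.941]
wrist_force: [0.8, 0.4, -0.2]
grip_width: 0.085
grasp_force: 0.0
```

```bash
python3 - <<'E'
from h import *
save('wrist','w1'); go((.40,-.22,.36),np.pi/2+.12)
E
```

```text
shift [ 127.9 -317.8    1.2] rot [-0.0012  0.0012  0.0798] fingerang 1.771 q1,q6 [ 0.12 -1.65] clock 1.35
```

Request:
send_rows(
  series="128 -318 0 0 0 0.08 85; 128 -318 0 0 0 0.08 85; 128 -318 0 0 0 0.08 85; 128 -318 0 0 0 0.08 85; 128 -318 0 0 0 0.08 85; 128 -318 0 0 0 0.08 85; 128 -318 0 0 0 0.08 85; 128 -318 0 0 0 0.08 85; 128 -318 0 0 0 0.08 85; 128 -318 0 0 0 0.08 85",
)

```text
clock: 2.35
eef_pos: [0.3989, -0.2156, 0.3601]
tool_rot: [3.141, -0.0, -3.018]
wrist_force: [-0.4, 0.5, -0.8]
grip_width: 0.085
grasp_force: 0.0
```

```bash
python3 - <<'E'
from h import *
b=save('wrist','w2'); a=load('w1')[0]
im,M,k=load('w1');print(proj(M,k,[.58,.189,.064]),proj(M,k,[.5457,.06,.06]))
im,M,k=load('w2');print(proj(M,k,[.49,-.223,.209]),robot.read_state()['eef_pos'])
o=np.vstack([cv2.resize(a,(400,300)),cv2.resize(b,(400,300))]);
o=np.zeros((600,800,3),np.uint8)
o[:300,:400]=cv2.resize(a,(400,300));o[300:,:400]=cv2.resize(b,(400,300))
o[:300,400:]=a[120:420,120:520];o[300:,400:]=b[60:360,120:520]
cv2.imwrite('pics/w12.png',o[:,:,::-1])
E
```

```text
[350.55762191 296.46084771] [265.70039974 255.97921108]
[298.43842399 320.02657863] [ 0.39907994 -0.21545554  0.36019619]
```

View pics/w12.png

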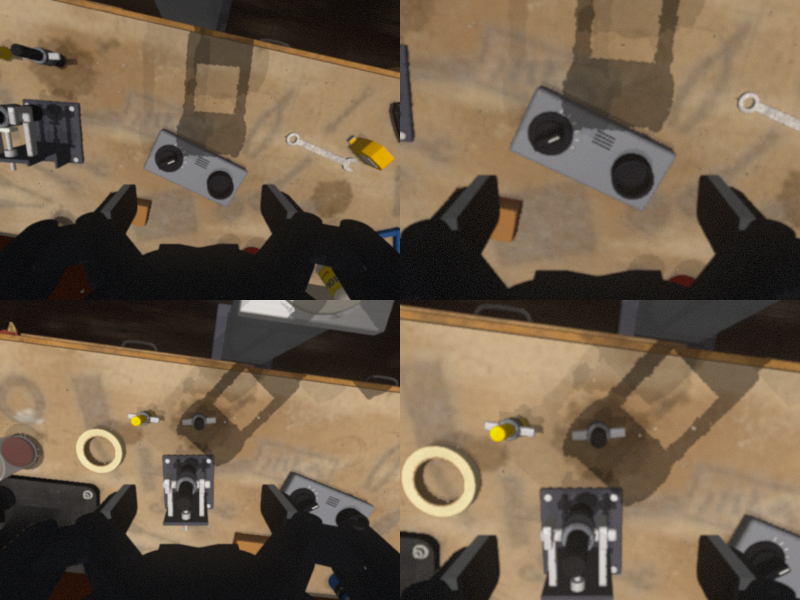

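```bash
python3 - <<'E'
from h import *
b=load('w2')[0]; a=load('w1')[0]
o=np.zeros((600,800,3),np.uint8)
o[:,:400]=cv2.resize(np.clip(b[235:385,248:348].astype(float)*1.8,0,255).astype(np.uint8),(400,600),interpolation=cv2.INTER_CUBIC)
o[:400,400:]=cv2.resize(np.clip(a[195:345,225:405].astype(float)*1.6,0,255).astype(np.uint8),(400,333),interpolation=cv2.INTER_CUBIC)[:400] if 0 else 0
o[:333,400:]=cv2.resize(np.clip(a[195:345,225:405].astype(float)*1.6,0,255).astype(np.uint8),(400,333),interpolation=cv2.INTER_CUBIC)
cv2.imwrite('pics/z12.png',o[:,:,::-1])
E
```

```text
(no output)
```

View pics/z12.png

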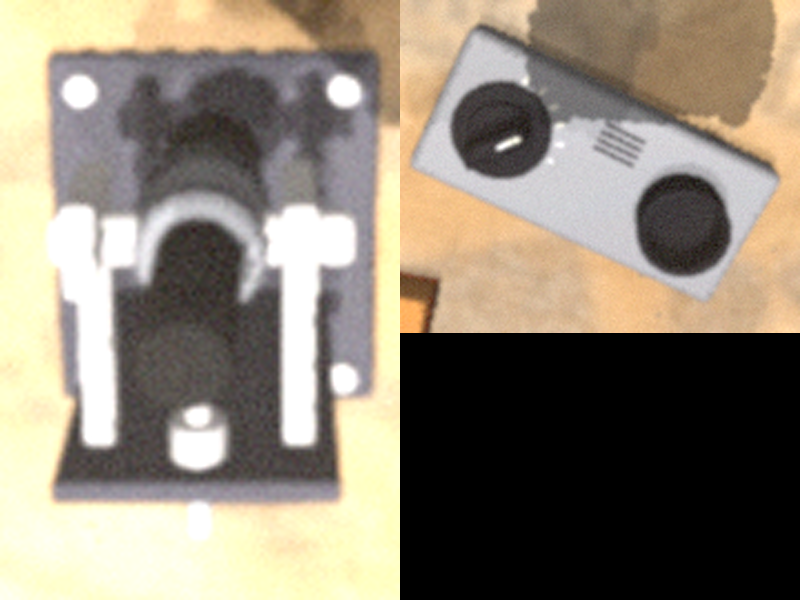

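```bash
cat > m.py <<'E'
from h import *
im,M,k=load('w2');f=lambda u,v:(248+u/4,235+v/4)
for n,u,v,z in[('barreltop',186,362,.209),('sleeve',203,257,.145),('boltL',80,91,.01),('boltR',344,91,.01),('armL',98,440,.125),('armR',300,440,.125),('xbarL',50,242,.13),('xbarR',355,240,.13)]:print(n,onz(M,k,*f(u,v),z).round(4))
im,M,k=load('w1');g=lambda u,v:(225+(u-400)/2.222,195+v/2.222)
P={}
for n,u,v,z in[('rim',684,226,.064),('floor',682,217,.034),('knobdisc',501,130,.044),('la',497,150,.074),('lb',520,140,.074),('chTL',483,28,.03),('chBL',413,165,.03),('chBR',706,298,.03),('chTR',776,175,.03)]:P[n]=onz(M,k,*g(u,v),z);print(n,P[n].round(4))
d=P['chTR']-P['chTL'];print('ch yaw',np.arctan2(-d[0],d[1]));d=P['chBR']-P['chBL'];print(np.arctan2(-d[0],d[1]))
d=P['lb']-P['la'];print('line ang',np.arctan2(d[1],d[0]), (P['chTL']+P['chBR'])/2,(P['chTR']+P['chBL'])/2)
E
python3 m.py
```

```text
barreltop [ 0.4964 -0.2262  0.209 ]
sleeve [ 0.4976 -0.2254  0.145 ]
boltL [ 0.4962 -0.2811  0.01  ]
boltR [ 0.4836 -0.1794  0.01  ]
armL [ 0.5742 -0.252   0.125 ]
armR [ 0.5662 -0.1877  0.125 ]
xbarL [ 0.5053 -0.272   0.13  ]
xbarR [ 0.4933 -0.1804  0.13  ]
rim [0.5797 0.1922 0.064 ]
floor [0.586  0.1954 0.034 ]
knobdisc [0.546  0.0645 0.044 ]
la [0.5494 0.0668 0.074 ]
lb [0.5402 0.0795 0.074 ]
chTL [0.4851 0.0408 0.03  ]
chBL [0.587  0.0088 0.03  ]
chBR [0.645 0.227 0.03 ]
chTR [0.5448 0.2519 0.03  ]
ch yaw -0.2757822293819137
-0.2598960032862286
line ang 2.1939495904714983 [0.56503819 0.1338859  0.03      ] [0.56590148 0.13035193 0.03      ]
```

```bash
python3 - <<'E'
from h import *
go((.497,-.2255,.163),np.pi/2+.125)
E
```

```text
shift [-95.9 -22.2 197.2] rot [ 0.0004 -0.0001 -0.0004] fingerang 1.695 q1,q6 [-0.63 -2.32] clock 2.4
```

Request:
send_rows(
  series="-50 -12 40 0 0 0 85; -96 -22 90 0 0 0 85; -96 -22 120 0 0 0 85; -96 -22 150 0 0 0 80; -96 -22 175 0 0 0 70; -96 -22 190 0 0 0 60; -96 -22 197 0 0 0 50; -96 -22 197 0 0 0 50",
  squeeze=40,
)

```text
clock: 3.2
eef_pos: [0.4969, -0.2256, 0.1629]
tool_rot: [3.141, -0.001, -3.017]
wrist_force: [-0.9, -0.1, 0.2]
grip_width: 0.0502
grasp_force: 0.0
```

```bash
python3 - <<'E'
from h import *
b=save('wrist','w3');im,M,k=load('w3');print(robot.read_state()['eef_pos'],proj(M,k,[.497,-.2255,.209]))
E
```

```text
[ 0.49721728 -0.22603062  0.16368903] [317.28638319 362.00849181]
```

View pics/w3.png

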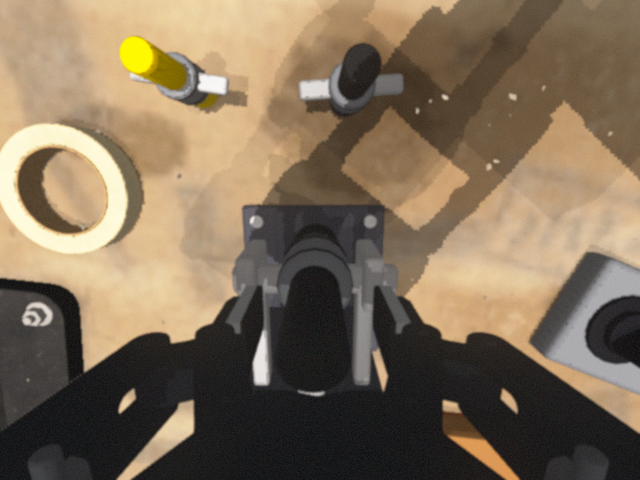

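The view shows the barrel top at about (314,362), centred between the fingers (tips at roughly 255 and 375) and matching the predicted (317,362). I'll close on it.

Request:
send_rows(
  series="0 0 0 0 0 0 40; 0 0 0 0 0 0 30; 0 0 0 0 0 0 20; 0 0 0 0 0 0 18; 0 0 0 0 0 0 18; 0 0 0 0 0 0 18",
  squeeze=40,
)

```text
clock: 3.85
eef_pos: [0.4974, -0.227, 0.1641]
tool_rot: [-3.141, 0.001, -3.019]
wrist_force: [0.1, 0.5, 8.2]
grip_width: 0.0246
grasp_force: 39.4
```

Request:
send_rows(
  series="0 0 -1 0 0 0 18; 0 0 -2 0 0 0 18; -4 0 -2 0 0 0 18; -9 0 -2 0 0 0 18; -14 0 -2 0 0 0 18; -19 0 -2 0 0 0 18; -23 0 -2 0 0 0 18; -26 0 -2 0 0 0 18; -26 0 -2 0 0 0 18; -26 0 -2 0 0 0 18",
)

```text
clock: 4.85
eef_pos: [0.5225, -0.2233, 0.1652]
tool_rot: [3.141, -0.0, -3.018]
wrist_force: [-2.4, 0.4, -1.2]
grip_width: 0.0245
grasp_force: 39.4
```

```bash
python3 - <<'E'
from h import *
b=save('wrist','w4');s=robot.read_state();print(s['eef_pos'],s['wrist_force'],s['ft_torque'])
cv2.imwrite('pics/w4c.png',cv2.resize(np.clip(b[190:430,200:440].astype(float)*1.6,0,255).astype(np.uint8)[:,:,::-1],(600,600)))
E
```

```text
[ 0.5224416  -0.2233632   0.16520909] [-2.13272694  0.5867905  -1.49682951] [0.13217642 0.42951976 0.02809968]
```

View pics/w4c.png

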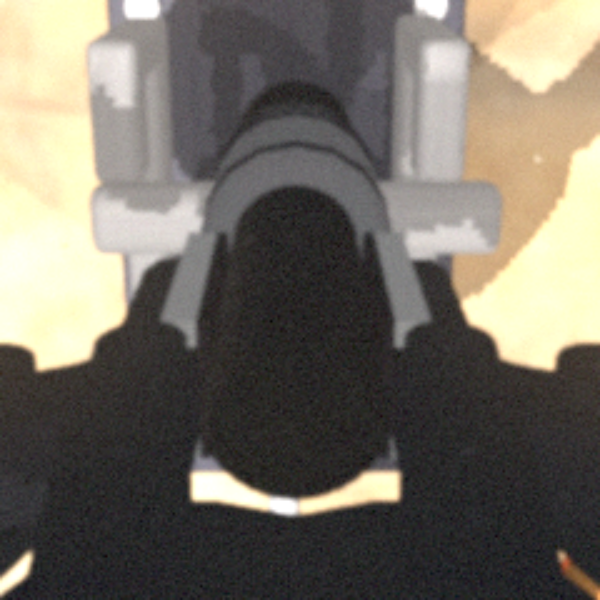

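The crossbar (crop rows 180–250) is now entirely behind the lips (which end at about row 185), so I can lift straight up.

Request:
send_rows(
  series="0 0 -6 0 0 0 18; 0 0 -14 0 0 0 18; 0 0 -22 0 0 0 18; 0 0 -32 0 0 0 18; 0 0 -50 0 0 0 18; 0 0 -75 0 0 0 18; 0 0 -105 0 0 0 18; 0 0 -130 0 0 0 18; 0 0 -135 0 0 0 18; 0 0 -135 0 0 0 18",
)

```text
clock: 5.9
eef_pos: [0.5231, -0.2236, 0.3012]
tool_rot: [-3.14, 0.002, -3.018]
wrist_force: [-0.3, 0.1, -3.0]
grip_width: 0.0246
grasp_force: 39.8
```

```bash
python3 - <<'E'
from h import *
s=robot.read_state();print(s['wrist_force'],s['grip_width'])
go((.581,.192,.28))
E
```

```text
[-0.27016691  0.11661439 -2.98218632] 0.02463621429615713
shift [-108.5  405.4   20.9] rot [-0.0013  0.002   0.    ] fingerang 1.694 q1,q6 [-0.51 -2.2 ] clock 5.9
```

Request:
send_rows(
  series="-8 30 0 0 0 0 18; -18 70 0 0 0 0 18; -29 110 0 0 0 0 18; -40 150 0 0 0 0 18; -51 190 0 0 0 0 18; -62 230 0 0 0 0 18; -72 270 0 0 0 0 18; -83 310 0 0 0 0 18; -94 350 0 0 0 0 18; -103 385 10 0 0 0 18; -108 405 20 0 0 0 18; -108 405 30 0 0 0 18",
)

```text
clock: 7.1
eef_pos: [0.5795, 0.1943, 0.2681]
tool_rot: [3.141, -0.002, -3.016]
wrist_force: [-0.4, -1.3, -2.2]
grip_width: 0.0248
grasp_force: 40.0
```

Request:
send_rows(
  series="0 0 25 0 0 0 18; 0 0 50 0 0 0 18; 0 0 65 0 0 0 18; 0 0 65 0 0 0 18; 0 0 65 0 0 0 18",
)

```text
clock: 7.6
eef_pos: [0.5799, 0.1912, 0.205]
tool_rot: [-3.141, -0.001, -3.019]
wrist_force: [0.2, 0.4, -2.3]
grip_width: 0.0247
grasp_force: 40.1
```

```bash
python3 - <<'E'
from h import *
b=save('wrist','w5');s=robot.read_state();print(s['eef_pos'],s['wrist_force'],s['clock'])
im,M,k=load('w5');x,y,z=s['eef_pos'];zb=z-.104
print('rim',proj(M,k,[.581,.192,.064]),'bottom',proj(M,k,[x,y,zb]))
cv2.imwrite('pics/w5c.png',np.clip(b.astype(float)*1.6,0,255).astype(np.uint8)[:,:,::-1])
E
```

```text
[0.58032209 0.19141957 0.20566875] [ 0.17595875 -0.40565483 -1.61249043] 7.65
rim [318.32351347 234.52800236] bottom [317.72557448 244.99453623]
```

View pics/w5c.png

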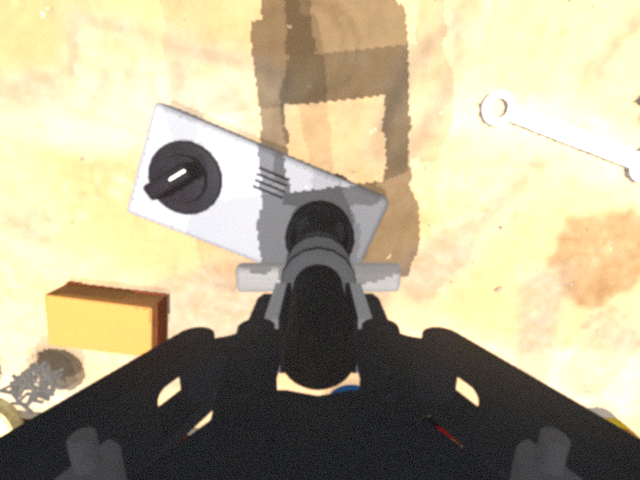

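```bash
python3 - <<'E'
from h import *
im,M,k=load('w5')
q={}
for n,u,v,z in[('disc',184,178,.044),('TL',160,105,.03),('TR',387,198,.03),('BL',130,211,.03),('rimtop',320,201,.064),('rimL',286,228,.064),('rimR',354,228,.064),('l1',169,181,.074),('l2',186,171,.074),('b1',147,189,.074),('b2',203,166,.074)]:
    q[n]=onz(M,k,u,v,z);print(n,q[n].round(4))
d=q['TR']-q['TL'];print('yaw',np.arctan2(-d[0],d[1]))
d=q['l2']-q['l1'];print('line',np.arctan2(d[1],d[0]))
d=q['b2']-q['b1'];print('bar',np.arctan2(d[1],d[0]),np.linalg.norm(d))
g=im.astype(int).max(2)
row=g[215,270:370];print(row)
print(g[190:215,320],g[190:215,310],g[190:215,330])
E
```

```text
disc [0.5488 0.0665 0.044 ]
TL [0.4889 0.0387 0.03  ]
TR [0.5455 0.2536 0.03  ]
BL [0.5882 0.01   0.03  ]
rimtop [0.5516 0.1898 0.064 ]
rimL [0.5787 0.1633 0.064 ]
rimR [0.5714 0.2222 0.064 ]
l1 [0.5492 0.066  0.074 ]
l2 [0.5396 0.0795 0.074 ]
b1 [0.5579 0.0482 0.074 ]
b2 [0.534 0.093 0.074]
yaw -0.25762266330744776
line 2.1910178154131406
bar 2.062180499540143 0.05076202764893438
[ 97  90  95  96  93  95  92  95  91  93  93  94  96  92  94  93  93  95
  94  91  88  76  61  42  29  34  34  31  31  27  35  36  32  26  32  30
  31  30  23  26  29  29  29  32  32  31  32  28  27  29  30  28  29  28
  24  28  28  30  36  30  27  24  24  32  30  29  29  28  22  34  28  21
  30  27  32  35  44  57  69  69  70  72  82  88  98 102 110 110 109 110
 110 109 109 110 108 110 109 110 108 111]
[88 74 74 75 75 70 70 74 74 61 52 37 31 29 27 30 33 29 32 32 26 28 27 33
 24] [121  88  75  72  73  68  75  72  71  74  68  59  42  30  31  34  31  31
  30  31  29  29  26  22  32] [72 76 74 72 72 72 75 74 70 71 74 62 49 39 28 29 28 33 34 28 31 28 30 33
 16]
```

Request:
send_rows(
  series="-1.5 0.5 10 0 0 0 18; -1.5 0.5 22 0 0 0 18; -1.5 0.5 34 0 0 0 18; -1.5 0.5 45 0 0 0 18; -1.5 0.5 53 0 0 0 18; -1.5 0.5 59 0 0 0 18; -1.5 0.5 61 0 0 0 18; -1.5 0.5 61 0 0 0 18; -1.5 0.5 63 0 0 0 18; -1.5 0.5 63 0 0 0 18",
)

```text
clock: 8.65
eef_pos: [0.5816, 0.1925, 0.1424]
tool_rot: [3.142, 0.0, -3.018]
wrist_force: [-0.5, -0.3, -2.2]
grip_width: 0.0247
grasp_force: 40.1
```

Request:
send_rows(
  series="0 0 1 0 0 0 18; 0 0 2 0 0 0 18; 0 0 2 0 0 0 18",
)

```text
clock: 8.95
eef_pos: [0.5814, 0.1924, 0.1402]
tool_rot: [3.142, -0.0, -3.018]
wrist_force: [0.4, -0.9, -2.0]
grip_width: 0.0246
grasp_force: 40.1
```

Request:
send_rows(
  series="0 0 1 0 0 0 18; 0 0 2 0 0 0 18; 0 0 2 0 0 0 18",
)

```text
clock: 9.25
eef_pos: [0.5816, 0.1924, 0.1382]
tool_rot: [-3.142, 0.0, -3.018]
wrist_force: [0.4, 0.0, -2.0]
grip_width: 0.0251
grasp_force: 40.2
```

Request:
send_rows(
  series="0 0 1 0 0 0 18; 0 0 1 0 0 0 18",
)

```text
clock: 9.45
eef_pos: [0.582, 0.1925, 0.1381]
tool_rot: [3.142, 0.001, -3.018]
wrist_force: [-2.1, -1.7, 9.4]
grip_width: 0.024
grasp_force: 41.2
```

Contact at the expected height, so the torch is standing. I'll release and rise.

Request:
send_rows(
  series="0 0 -0.5 0 0 0 30; 0 0 -0.5 0 0 0 40; 0 0 -0.5 0 0 0 50; 0 0 -0.5 0 0 0 60; 0 0 -2 0 0 0 60; 0 0 -12 0 0 0 60; 0 0 -30 0 0 0 60; 0 0 -60 0 0 0 60; 0 0 -100 0 0 0 60; 0 0 -130 0 0 0 60; 0 0 -130 0 0 0 60",
)

```text
clock: 10.55
eef_pos: [0.5834, 0.1929, 0.2726]
tool_rot: [3.141, 0.008, -3.018]
wrist_force: [1.0, -0.8, -0.2]
grip_width: 0.0603
grasp_force: 0.0
```

```bash
python3 - <<'E'
from h import *
b=save('wrist','w6');s=robot.read_state();print(s['eef_pos'],s['wrist_force'],s['joint_pos'])
o=np.zeros((600,800,3),np.uint8);o[:480,:640]=b
t=save('scene','s6');o[300:600,500:800]=cv2.resize(t[190:290,230:330],(300,300),interpolation=cv2.INTER_CUBIC)
cv2.imwrite('pics/v6.png',np.clip(o.astype(float)*1.4,0,255).astype(np.uint8)[:,:,::-1])
go((.548,.066,.26),2.19-np.pi/2)
E
```

```text
[0.5824679  0.19268497 0.27007095] [ 0.15782113 -0.18904107 -0.78915027] [ 2.22174080e-01  4.41701628e-01  1.32580518e+00  5.03047523e-06
  1.36947343e+00 -1.47183833e+00]
shift [  49.  -121.4    8.2] rot [1.0000e-03 1.4000e-03 1.0748e+00] fingerang 1.694 q1,q6 [ 0.22 -1.47] clock 10.65
```

View pics/v6.png

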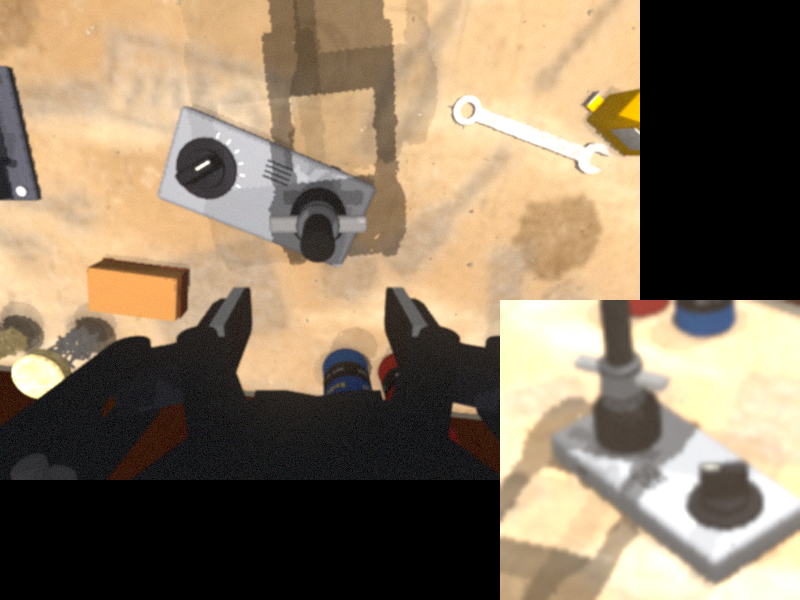

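The torch stands upright in the cradle. The knob disc spans u 176–237, v 138–199, centre (206,168), with its white line at about (203,166). Before approaching I'll work out its centre from this view.

```bash
python3 - <<'E'
from h import *
im,M,k=load('w6')
g=im.astype(np.uint8).max(2)
m=(g<75).astype(np.uint8)[125:212,165:250]; 
n,l,st,c=cv2.connectedComponentsWithStats(m);i=1+np.argmax(st[1:,4]);
cs,_=cv2.findContours((l==i).astype(np.uint8),0,2);h=max(cs,key=cv2.contourArea)
(cx,cy),r=cv2.minEnclosingCircle(h);e=cv2.fitEllipse(h);print(r,e,st[i])
print('disc',onz(M,k,165+e[0][0],125+e[0][1],.044),onz(M,k,165+cx,125+cy,.044))
w=(im[130:205,170:240].min(2)>150)
ys,xs=np.where(w);sel=np.hypot(xs-36,ys-38)<20;pts=np.c_[xs,ys][sel].astype(np.float32);print(len(pts))
p3=np.array([onz(M,k,170+a,130+b,.074) for a,b in pts])[:,:2];mu=p3.mean(0);d=np.linalg.svd(p3-mu)[2][0];print('line',mu,np.arctan2(d[1],d[0])%np.pi, (p3-mu)@d@np.ones(1) if 0 else np.ptp((p3-mu)@d))
E
```

```text
31.24864959716797 ((40.720149993896484, 43.002201080322266), (57.60955810546875, 61.9104118347168), 130.8525390625) [  11   13   60   61 2776]
disc [0.54839158 0.06607266 0.044     ] [0.54842146 0.06631394 0.044     ]
37
line [0.54352085 0.07190283] 2.201732181733407 0.014324069428170098
```

Request:
send_rows(
  series="15 -40 0 0 0 0.15 50; 30 -80 0 0 0 0.3 50; 49 -121 0 0 0 0.45 50; 49 -121 5 0 0 0.6 50; 49 -121 5 0 0 0.75 50; 49 -121 5 0 0 0.9 50; 49 -121 5 0 0 1.06 50; 49 -121 5 0 0 1.06 50",
)

```text
clock: 11.45
eef_pos: [0.5471, 0.0663, 0.2613]
tool_rot: [-3.14, -0.001, 2.201]
wrist_force: [-0.7, -0.0, -0.3]
grip_width: 0.0495
grasp_force: 0.0
```

```bash
python3 - <<'E'
from h import *
go((.548,.066,.052),.63)
save('wrist','w7');im,M,k=load('w7')
w=(im.min(2)>150);u,v=proj(M,k,[.5435,.0719,.074]);print(u,v)
ys,xs=np.where(w);s=np.hypot(xs-u,ys-v)<12
p3=np.array([onz(M,k,a,b,.074) for a,b in np.c_[xs,ys][s]])[:,:2];mu=p3.mean(0);d=np.linalg.svd(p3-mu)[2][0];print('line',s.sum(),mu,np.arctan2(d[1],d[0])%np.pi,np.ptp((p3-mu)@d))
E
```

```text
shift [ -1.    0.9 209.3] rot [-0.0016 -0.0012  0.0006] fingerang 0.631 q1,q6 [ 0.01 -0.62] clock 11.45
318.9258796063827 216.0284592322274Traceback (most recent call last):
  File "<stdin>", line 6, in <module>
IndexError: too many indices for array: array is 1-dimensional, but 2 were indexed
```

Request:
send_rows(
  series="-1 1 40 0 0 0 45; -1 1 80 0 0 0 40; -1 1 115 0 0 0 40; -1 1 145 0 0 0 40; -1 1 170 0 0 0 40; -1 1 188 0 0 0 40; -1 1 200 0 0 0 40; -1 1 207 0 0 0 40; -1 1 207 0 0 0 40",
)

```text
clock: 12.4
eef_pos: [0.5489, 0.0661, 0.0548]
tool_rot: [-3.141, -0.001, 2.206]
wrist_force: [0.1, -0.2, 0.9]
grip_width: 0.0397
grasp_force: 0.0
```

Request:
send_rows(
  series="0 0 0 0 0 0 30; 0 0 0 0 0 0 20; 0 0 0 0 0 0 10; 0 0 0 0 0 0 8; 0 0 0 0 0 0 8; 0 0 0 0 0 0 8",
  squeeze=30,
)

```text
clock: 13.0
eef_pos: [0.549, 0.0658, 0.0562]
tool_rot: [-3.142, 0.001, 2.205]
wrist_force: [-4.5, -4.6, 10.1]
grip_width: 0.0136
grasp_force: 30.7
```

Request:
send_rows(
  series="0 0 -0.5 0 0 0.1 8; 0 0 -0.5 0 0 0.2 8; 0 0 -0.5 0 0 0.3 8; 0 0 -0.5 0 0 0.4 8; 0 0 -0.5 0 0 0.5 8; 0 0 -0.5 0 0 0.6 8; 0 0 -0.5 0 0 0.7 8; 0 0 -0.5 0 0 0.8 8; 0 0 -0.5 0 0 0.88 8; 0 0 -0.5 0 0 0.93 8; 0 0 -0.5 0 0 0.93 8",
)

```text
clock: 14.1
eef_pos: [0.5514, 0.066, 0.0564]
tool_rot: [3.137, -0.001, 1.273]
wrist_force: [9.6, -1.0, -10.0]
grip_width: 0.013
grasp_force: 29.3
```

```bash
python3 - <<'E'
from h import *
s=robot.read_state();print(s['ft_torque'],s['wrist_force'],s['joint_pos'][5],s['clock'])
E
```

```text
[-0.09930675 -1.77105986 -0.01892747] [  9.61884651  -1.0241794  -10.0198473 ] 0.30972265794430137 14.1
```

Request:
send_rows(
  series="0 0 0 0 0 0.04 8; 0 0 0 0 0 0.07 8; 0 0 0 0 0 0.1 8; 0 0 0 0 0 0.1 8",
)

```text
clock: 14.5
eef_pos: [0.5516, 0.066, 0.0564]
tool_rot: [3.137, -0.002, 1.174]
wrist_force: [11.2, -1.1, -12.8]
grip_width: 0.0133
grasp_force: 29.3
```

```bash
python3 - <<'E'
from h import *
s=robot.read_state();print(s['ft_torque'],s['wrist_force'],s['joint_pos'][5],s['clock'],s['grip_width'],s['grasp_force'])
E
```

```text
[-0.29308026 -2.01465133  0.10180598] [ 11.22333299  -1.14415093 -12.78231708] 0.4087693836989173 14.5 0.013301857049799198 29.29027497768402
```

Request:
send_rows(
  series="0 0 0 0 0 0.03 8; 0 0 0 0 0 0.06 8; 0 0 0 0 0 0.06 8",
)

```text
clock: 14.8
eef_pos: [0.5516, 0.0661, 0.0565]
tool_rot: [3.137, -0.002, 1.115]
wrist_force: [11.4, 1.2, -9.6]
grip_width: 0.0136
grasp_force: 46.5
```

```bash
python3 - <<'E'
from h import *
s=robot.read_state();print(s['ft_torque'],s['wrist_force'],s['joint_pos'][5],s['clock'],s['grip_width'],s['grasp_force'],s['tool_rot'])
E
```

```text
[ 0.17145337 -1.78995298  0.94962166] [11.39749571  1.21579622 -9.6002303 ] 0.4681688221859956 14.8 0.013620075224873476 46.53246469795704 [ 3.13709323e+00 -2.01441187e-03  1.11485254e+00]
```

Torque rises sharply to 0.95 N m, so the knob is at its end stop. Release and rise.

Request:
send_rows(
  series="0 0 0 0 0 0 16; 0 0 0 0 0 0 25; 0 0 0 0 0 0 35; 0 0 0 0 0 0 40; 0 0 -5 0 0 0 40; 0 0 -20 0 0 0 40; 0 0 -50 0 0 0 40; 0 0 -100 0 0 0 40; 0 0 -150 0 0 0 40; 0 0 -200 0 0 0 40; 0 0 -200 0 0 0 40",
)

```text
clock: 15.9
eef_pos: [0.5518, 0.0662, 0.2628]
tool_rot: [3.132, -0.005, 1.115]
wrist_force: [0.4, 0.7, -0.4]
grip_width: 0.04
grasp_force: 0.0
```

```bash
python3 - <<'E'
from h import *
s=robot.read_state();print(s['eef_pos'],s['wrist_force'],s['clock'])
w=save('wrist','w8');t=save('top','t8');c=save('scene','s8')
o=np.zeros((600,800,3),np.uint8);o[:300,:400]=w[60:360,120:520];o[:300,400:]=cv2.resize(t[200:290,215:335],(400,300),interpolation=2);o[300:,:400]=cv2.resize(c[195:285,230:350],(400,300),interpolation=2);o[300:,400:]=cv2.resize(c,(400,300))
cv2.imwrite('pics/v8.png',np.clip(o*1.4,0,255).astype(np.uint8)[:,:,::-1])
E
```

```text
[0.55183887 0.06621901 0.26277371] [ 0.42993968  0.70402024 -0.40956166] 15.9
```

View pics/v8.png

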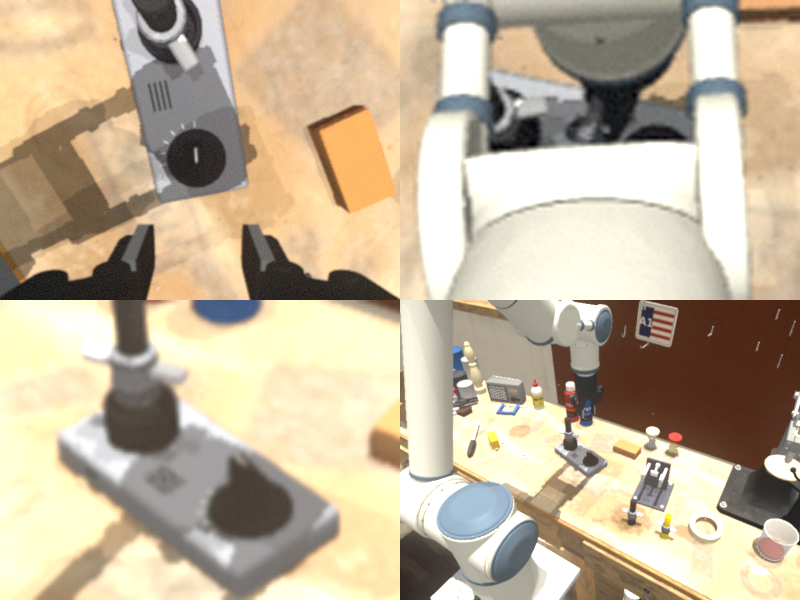

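The torch stands upright in the cradle. The knob's white line (wrist crop 196,155) has turned past the charger's long axis to the stop. Everything else is in its place and the gripper is clear, so I'm handing in.

```bash
python3 -c "
from rig import robot
print(robot.finish_job())"
```

```text
the job is handed in; nothing more can be done
None
```

The torch came off the hook and stands head down in the cradle, released; the knob is turned clockwise to its end stop, the gripper is clear, and the job was handed in at about 16 s of the 48 s allowed.

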